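# Set up the wax-melting stand over its spirit lamp

## Task

Set up for melting wax, ready to light: stand the spirit lamp in the middle of the perforated ceramic board, the three-legged stand centred over the lamp with all its feet on the board, the melting pan seated fully down in the stand's ring, and the thicker of the two sea-green wax blocks lying flat in the pan. Lay the lighter flat on the bare desk just to the right of the board (your right, as you face the desk), close beside it and level with its middle. Never tip the lamp, the stand or the pan over, and leave the thinner wax block where it lies.

Things in the scene. Friction and masses are not known exactly. Their poses are not given: they have to be found in the camera images.
- board: Fixed off-white ceramic soldering board with a grid of small dark holes (only shallow marks), 180 x 180 mm, 12 mm thick, on the desk, turned by up to 0.3 rad. Origin: centre of its underside (desk level); its face is 12 mm higher. z up; its +x side faces away from the robot, its -y side is its right side.
- spirit_lamp: Squat round spirit lamp, 0.19 kg: glass body 68 mm across with purple spirit, from the underside up to 54 mm; on it a round collar and cap, 30 mm across at heights 54 to 70 mm (a good grip from above); top at 78 mm. The cap does not come off. Origin: centre of the underside, z up.
- burner_stand: Dark steel stand, 0.16 kg: flat ring (inner diameter 86, outer 106, 6 thick, top at 130 mm) on three thin splayed legs, feet 61 mm from the axis, one to +y; a 68 mm lamp fits between them with 10 mm to spare. Level wooden handle to its -y: 12 wide (x), 16 high, from 64 to 116 mm out, middle at [0, -0.090, 0.126]. Origin: on the ring's axis, level with the feet; z up.
- melting_pan: Metal pan, 0.14 kg: cup 72 mm across below, 82 under its flat rim (98 across, underside 22 mm up, top 24.5). Drops into the stand's ring and hangs by the rim, underside then 108 mm above the stand's feet. Inside 67 mm across at the floor (3 mm up), 77 at the mouth. Dark wooden handle to its -y: 12 wide (x), 14 high, 67 to 127 mm out, middle [0, -0.097, 0.038]. Origin: centre of underside, z up.
- wax_block_thick: Sea-green carving-wax block, 32 (x) x 52 (y) x 20 mm high, 35 g; the thicker, shorter one, the one to melt. Origin: centre of the underside, z up.
- wax_block_thin: Sea-green carving-wax block, 26 (x) x 60 (y) x 14 mm high, 35 g; the thinner, longer one, to be left alone. Origin: centre of the underside, z up.
- lighter: Gas lighter lying on its side: green body with a pale head, 24 (x) x 76 (y) x 12 mm high, 21 g. Origin: centre of the underside, z up; y runs along its length.

How it is judged:
At the end, for the whole second after the job is handed in: Upright and at rest: lamp within 20 mm of the board's middle; stand on the board, within 18 mm of the lamp; pan rim on the ring (3 mm); thick block in the pan within 20 mm, tilt < 0.3; lighter flat on the desk 98-175 mm right of the board's centre, within 70 mm of level; thin block moved < 15 mm (horizontal distance between spirit_lamp and board below 0.02 m and z of spirit_lamp in the frame of board between 0.009 and 0.015 m and angle between each of spirit_lamp, lighter's own z axis and vertical below 0.06 rad and horizontal distance between burner_stand and spirit_lamp below 0.018 m and z of burner_stand in the frame of board between 0.009 and 0.015 m and angle between burner_stand's own z axis and vertical below 0.04 rad and horizontal distance between melting_pan and burner_stand below 0.006 m and z of melting_pan in the frame of burner_stand between 0.105 and 0.111 m and angle between the z axis of melting_pan and the z axis of burner_stand, either way round below 0.05 rad and horizontal distance between wax_block_thick and melting_pan below 0.02 m and z of wax_block_thick in the frame of melting_pan between 0 and 0.012 m and angle between wax_block_thick's own z axis and vertical below 0.3 rad and y of lighter in the frame of board between -0.175 and -0.098 m and x of lighter in the frame of board between -0.07 and 0.07 m and height (world z) of lighter between -0.003 and 0.003 m and distance of wax_block_thin from where it was at the start of the episode below 0.015 m and linear speed of each of spirit_lamp, burner_stand, melting_pan, wax_block_thick, lighter below 0.02 m/s); the robot touches nothing.
It fails at once if the lamp is tipped over (angle between spirit_lamp's own z axis and vertical above 0.7 rad).
It fails at once if the stand is tipped over (angle between burner_stand's own z axis and vertical above 0.7 rad).
It fails at once if the pan is tipped over (angle between melting_pan's own z axis and vertical above 0.7 rad).
It also fails if it takes over 128 s, if anything falls off the work surface, if the arm or the gripper's body presses on something with over 40 N, if the wrist force passes 120 N, or if a joint passes its speed limit or range.

## Robot

A 7-joint arm with a two-finger parallel gripper is mounted at the origin on a cart in front of the work surface, level with it; the furniture and walls round the work are solid. World frame = base frame: x ahead of the robot, y to its left, z up, the work surface at z = 0. Lengths are in m, angles in rad, forces in N, time in s.
With the tool pointing down it reaches from about 0.4 to 0.875 m from the base axis. Payload 6.5 kg.
Tool frame: the origin (TCP) lies at the very end of the fingers, on their centre line; the grasp point (between the pads) lies 19 mm behind it; z points along the fingers, y is the line along which they close (so a half turn about z gives the same grasp; the last joint's range is limited). The gripper opens to 88 mm and grips with 3 to 60 N. Pads are 18 mm wide; open, the fingers measure 123 mm over their backs; the gripper's body (75 mm by 187 mm) begins 45 mm behind the grasp point.
Start: joints at [-1.217, 0.536, -0.004, 1.538, 0.003, 1.067, -0.071], TCP at [0.265, 0.594, 0.239] pointing down, gripper open.
Joint ranges: [-2.7, 2.7], [-0.37, 2.16], [-1.27, 1.26], [0.24, 2.4], [-1.31, 4.45], [0.19, 1.91], [-2.76, 2.76]. Speed limits (rad/s): [2.39, 2.39, 3.14, 3.14, 3.14, 3.14, 3.14].

## Interface

Orientations are given as a 3x3 rotation matrix whose columns are the frame's x, y, z axes.
In Python, from bench import robot gives the robot as it stands.
- The arm moves only by the shell command python3 -m jog 'ROWS' [OPENING] [FORCE]. ROWS is JSON, a list that holds one entry, the list of rows, each a list of 6 numbers: the shift along the tool's x, y, z each as a share of 100 mm, from -1 to 1, then the turn, a rotation vector about the tool's x, y, z each as a share of pi rad, from -1 to 1. In form: [[[x, y, z, rx, ry, rz], ...]]. A call has exactly 8 rows; each row is the pose to reach, as a shift and turn from the pose commanded when the call began, along the tool's axes at that moment, turning the shorter way round; what a row does not reach only later rows make up. A row lasts 1/8 s, in which the tool goes at most 62.5 mm and 10.7 degrees, less where a joint would pass 70% of its speed; a pose out of reach is approached as far as the arm can. A call with a number of a shift or a turn outside -1 to 1 is refused whole. A call with a gripper value outside its range is refused whole. OPENING is the opening, from 0 (shut) to 1 (fully open), set as the call begins (- or left out, the last holds). The fingers move at their own pace and stop on an object; FORCE is the grip in N (left out, the last holds). Time passes only in rows, so rows that repeat a pose let the fingers close, or fill a call up. It gives the time, the measured TCP pose, the force, the opening and the grip force at its end, in the units of the state.
- robot.read_state(): the state, without advancing time (a new reading comes with each control period).
- robot.snapshot(name): name is "scene" or "top" or "wrist"; returns (picture, depth): 420x560x3 uint8, red, green, blue; 420x560 float32, m along the optical axis (not along the pixel's ray), 0 where there is no reading.
- robot.camera_params(name): a dict with "vertical_fov" (degrees; the focal length in pixels is half the picture's height over the tangent of half this angle, whatever the lens; pixels are square), "cx", "cy" (the principal point, pixels), "distortion" ([k1, k2, p1, p2, k3] as OpenCV has them; the pictures are not rectified), "R" (3x3) and "t" (3): a world point X has camera coordinates R X + t. Camera axes: x right, y down, z forward; pixel columns grow to the right and rows downward; lengths in m; the calibration is good to about 2 mm. A picture is of the moment at which its call begins: read the wrist's pose just before it. camera_params takes no time and is no camera call; for the wrist camera it gives the pose at the moment of the call.
- robot.close_job(): hands the job in; it is judged then, once.
The state is a dict: "clock": time; "joint_positions": joint angles; "joint_vel": joint speeds; "joint_efforts": joint torques, N m; "ee_pos": TCP position; "tool_rot": TCP orientation; "wrist_force": force on the tool from outside, world axes, zero at the start; "torque": the same for the moment, N m; "width": opening from 0.0 (shut) to 1.0 (fully open); "finger_force": force on a finger pad.
Only numpy, scipy, OpenCV 4.12 (cv2) and the standard library are available. Lean on these libraries where they do the work, as an engineer would, in place of code of your own. Each camera call takes 0.05 s, during which the arm holds its last target. There are 200 camera calls.

## Working session

There is one attempt and no reset: what is moved stays moved. The work goes in short steps, Python scripts to look and compute and a shell command to move; the robot and the scene stay as the last step left them, time stands still between calls to the robot, and variables do not carry over. Pictures are saved under pics/ and viewed, at most 16 in all, crops included, and the job is handed in when it is done.

```bash
ls; mkdir -p pics
python3 - <<'E'
from bench import robot
import cv2,numpy as np
for n in ("top","scene"):
    p,d=robot.snapshot(n); cv2.imwrite(f"pics/{n}0.png",p[:,:,::-1]); np.savez(f"{n}0.npz",p=p,d=d)
    c=robot.camera_params(n); print(n,c)
s=robot.read_state(); print(s)
E
```

```text
pics
top {'vertical_fov': 55.770795003134474, 'cx': 280.1114799754712, 'cy': 212.0544187216509, 'distortion': array([0.00907387, 0.        , 0.        , 0.        , 0.        ]), 'R': array([[ 0.02362893, -0.99968864, -0.00801876],
       [-0.99461587, -0.02269796, -0.10111416],
       [ 0.10090067,  0.0103648 , -0.99484251]]), 't': array([-0.00109423,  0.58843165,  1.08394732])}
scene {'vertical_fov': 52.39740827226135, 'cx': 278.3290526468018, 'cy': 203.2451355527521, 'distortion': array([-0.00898757,  0.        ,  0.        ,  0.        ,  0.        ]), 'R': array([[ 0.87051576, -0.49195268,  0.01359704],
       [-0.28791125, -0.53148044, -0.79664023],
       [ 0.39913586,  0.68957313, -0.6043008 ]]), 't': array([-0.51078182,  0.20655545,  0.79696114])}
{'clock': 0.1, 'joint_positions': array([-1.21720603,  0.53705943, -0.0044418 ,  1.53872532,  0.00259882,
        1.06727981, -0.07126638]), 'joint_vel': array([ 0.00082195, -0.00205068,  0.00044958, -0.00110658, -0.00097094,
        0.00155696, -0.00061082]), 'joint_efforts': array([ 2.27640136e-03, -5.72078276e+01,  9.93842259e-01, -2.52232665e+01,
       -5.61509526e-02,  1.34482546e-02,  3.05133472e-05]), 'ee_pos': array([0.26471486, 0.59308312, 0.23796583]), 'tool_rot': array([[-9.13177465e-01,  4.07561859e-01, -4.98841657e-04],
       [ 4.07562150e-01,  9.13176430e-01, -1.37867468e-03],
       [-1.06364770e-04, -1.46228362e-03, -9.99998925e-01]]), 'wrist_force': array([-0.46795733,  1.0089946 , -0.61978031]), 'torque': array([-0.00530788,  0.02594413,  0.01535594]), 'finger_force': 0.0, 'width': 0.9973772355525112}
```

View pics/top0.png

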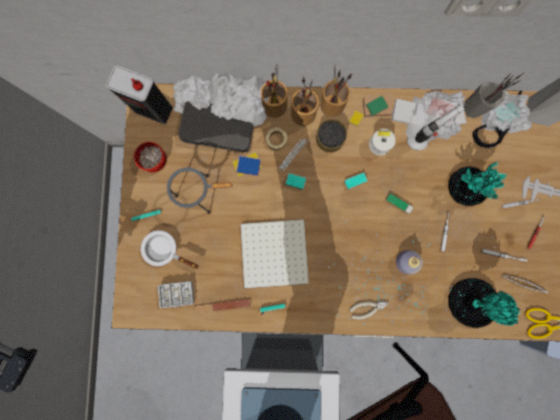

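View pics/scene0.png

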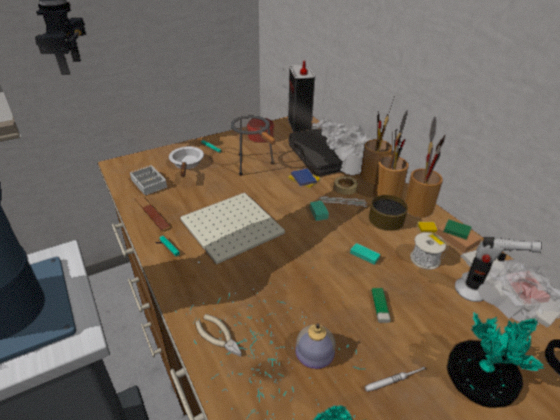

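The top view shows the board at (274,253), lamp (409,262), stand ring (188,187) with its handle towards (222,185), and pan (158,248) with its handle towards (190,262). The two wax candidates are at (296,181) and (356,180), and the lighter at (399,203).

```bash
cat > h.py <<'E'
import numpy as np,cv2
from bench import robot
def K(c,h=420):
    f=h/2/np.tan(np.radians(c["vertical_fov"])/2); return np.array([[f,0,c["cx"]],[0,f,c["cy"]],[0,0,1]])
def ray(c,uv,z):
    uv=np.asarray(uv,float).reshape(-1,1,2)
    n=cv2.undistortPoints(uv,K(c),c["distortion"]).reshape(-1,2)
    d=np.c_[n,np.ones(len(n))]@c["R"]; o=-c["R"].T@c["t"]
    return o+d*((z-o[2])/d[:,2])[:,None]
def pts(c,d):
    v,u=np.nonzero(d>0); n=cv2.undistortPoints(np.c_[u,v].astype(float).reshape(-1,1,2),K(c),c["distortion"]).reshape(-1,2)
    X=(np.c_[n,np.ones(len(n))]*d[v,u][:,None]-c["t"])@c["R"]
    out=np.full(d.shape+(3,),np.nan); out[v,u]=X; return out
def rect(c,mask,z):
    cs,_=cv2.findContours(mask.astype(np.uint8),cv2.RETR_EXTERNAL,cv2.CHAIN_APPROX_NONE)
    out=[]
    for k in cs:
        if cv2.contourArea(k)<40: continue
        P=ray(c,k[:,0,:],z)[:,:2]; r=cv2.minAreaRect((P*1000).astype(np.float32)); out.append((k[:,0,:].mean(0).round(),r))
    return out
E
python3 - <<'E'
from h import *
c=robot.camera_params("top"); z=np.load("top0.npz"); p,d=z["p"],z["d"]; X=pts(c,d)
hsv=cv2.cvtColor(p,cv2.COLOR_RGB2HSV)
g=cv2.inRange(hsv,(65,110,60),(95,255,255))
for k,r in rect(c,g,0.015):
    cv=k.astype(int); print("green",k,[np.round(a,1) for a in r], X[cv[1],cv[0]].round(3), hsv[cv[1],cv[0]])
b=cv2.inRange(hsv,(15,0,150),(45,70,255)); b=cv2.morphologyEx(b,cv2.MORPH_CLOSE,np.ones((7,7)))
for k,r in rect(c,b,0.012):
    if r[1][0]>120: print("board",k,[np.round(a,3) for a in r])
def band(box,lo,hi,n):
    u0,v0,u1,v1=box; Q=X[v0:v1,u0:u1].reshape(-1,3); Q=Q[(Q[:,2]>lo)&(Q[:,2]<hi)]
    print(n,len(Q),Q.min(0).round(3),Q.max(0).round(3),((Q.min(0)+Q.max(0))/2).round(3),np.median(Q,0).round(3)); return Q
band((390,240,430,285),.05,.1,"lamp cap")
band((390,240,430,285),.01,.1,"lamp")
band((160,160,240,215),.11,.15,"stand")
band((130,225,185,275),.017,.035,"pan rim")
band((170,240,205,275),.032,.06,"pan handle")
import cv2
cv2.imwrite("pics/a.png",cv2.resize(p[130:330,120:430,::-1],None,fx=2.5,fy=2.5,interpolation=cv2.INTER_CUBIC))
E
```

```text
green [272. 307.] [array([324.2,  27.8]), array([10.7, 65.2]), np.float64(12.5)] [0.324 0.029 0.014] [ 85 185 178]
green [495. 308.] [array([ 344.4, -590.1]), array([127.6,  80.4]), np.float64(67.3)] [ 0.357 -0.505  0.168] [ 84 190 113]
green [146. 215.] [array([572.8, 395.2]), array([ 9.7, 80.2]), np.float64(18.2)] [0.573 0.395 0.014] [ 85 177 182]
green [397. 202.] [array([ 627.1, -318.5]), array([58.2, 20.3]), np.float64(59.6)] [ 0.627 -0.32   0.009] [ 75 174 136]
green [295. 181.] [array([680.6, -28.7]), array([50.4, 32.3]), np.float64(75.1)] [ 0.68  -0.028  0.019] [ 85 189 154]
green [355. 180.] [array([ 686.1, -200.2]), array([25.6, 60.5]), np.float64(23.2)] [ 0.687 -0.2    0.014] [ 86 198 198]
green [484. 180.] [array([ 703.3, -564. ]), array([112.2, 102.9]), np.float64(60.8)] [ 0.678 -0.522  0.101] [ 84 186  81]
green [377. 105.] [array([ 908.8, -261.1]), array([32.8, 48.6]), np.float64(30.3)] [ 0.901 -0.257  0.038] [ 75 142 117]
board [273. 254.] [array([471.952,  29.334]), array([182.536, 179.129]), np.float64(5.166)]
board [431. 117.] [array([ 869.091, -420.462]), array([160.898, 216.791]), np.float64(12.426)]
board [218.  96.] [array([926.192, 207.999]), array([260.567, 138.983]), np.float64(88.057)]
lamp cap 172 [ 0.437 -0.369  0.05 ] [ 0.48  -0.326  0.084] [ 0.458 -0.348  0.067] [ 0.457 -0.346  0.06 ]
lamp 511 [ 0.424 -0.38   0.01 ] [ 0.488 -0.316  0.084] [ 0.456 -0.348  0.047] [ 0.458 -0.341  0.046]
stand 582 [0.585 0.137 0.111] [0.688 0.305 0.139] [0.637 0.221 0.125] [0.641 0.234 0.13 ]
pan rim 429 [0.432 0.292 0.017] [0.528 0.401 0.035] [0.48  0.347 0.026] [0.476 0.354 0.024]
pan handle 112 [0.428 0.233 0.032] [0.459 0.301 0.051] [0.443 0.267 0.041] [0.443 0.264 0.044]
```

View pics/a.png

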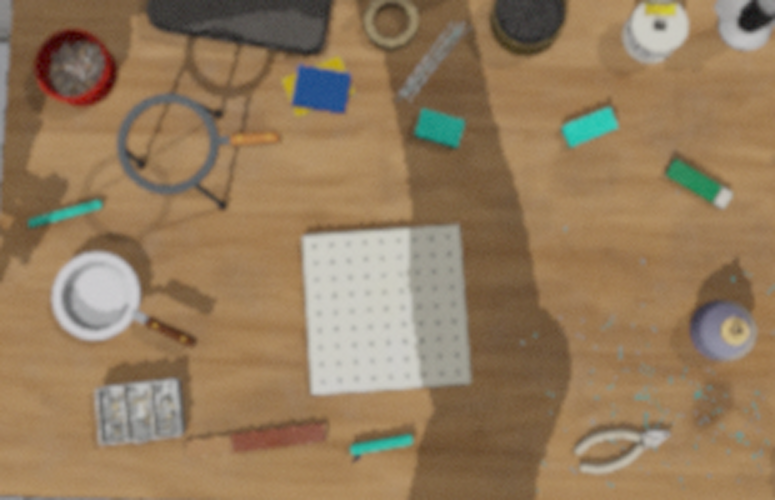

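The crop shows the thick block (darker, crop (440,128)) and thin block (590,127). Also visible are the stand with its handle to the right, the pan with its handle to the lower right, and the lighter with its pale head at (728,197). I'll refine the fits, then move.

```bash
cat >> h.py <<'E'
def circ(Q):
    A=np.c_[2*Q[:,:2],np.ones(len(Q))]; s=np.linalg.lstsq(A,(Q[:,:2]**2).sum(1),rcond=None)[0]
    return s[:2],np.sqrt(s[2]+s[0]**2+s[1]**2)
def go(x,y,z,yaw=None):
    """world target of TCP, yaw = angle of tool y axis (deg): prints shift (share of 100mm, tool axes) and rz share"""
    s=robot.read_state(); R=s["tool_rot"]; d=R.T@(np.array([x,y,z])-s["ee_pos"]); a=np.degrees(np.arctan2(R[1,1],R[0,1]))
    t=0 if yaw is None else -((yaw-a+90)%180-90)/180
    print("t",round(s["clock"],2),"at",s["ee_pos"].round(4),"yaw",a.round(1),"shift",(d*10).round(3),"rz",round(t,3))
E
cat > fit.py <<'E'
from h import *
def fits(X,sb,pb):
    def band(b,lo,hi):
        u0,v0,u1,v1=b; Q=X[v0:v1,u0:u1].reshape(-1,3); return Q[(Q[:,2]>lo)&(Q[:,2]<hi)]
    for n,b,zr,zh,r0,r1 in (("stand",sb,(.12,.142),(.115,.145),.055,.12),("pan",pb,(.02,.03),(.034,.06),.06,.13)):
        Q=band(b,*zr); c0=np.median(Q[:,:2],0)
        for _ in range(8):
            e=np.hypot(*(Q[:,:2]-c0).T); S=Q[(e>.036)&(e<.058)]; c0,r=circ(S)
        H=band(b,*zh); e=np.hypot(*(H[:,:2]-c0).T); H=H[(e>r0+.008)&(e<r1+.01)]; m=H.mean(0); v=m[:2]-c0
        print(n,c0.round(4),"r",round(r,4),len(S),"handle mid",m.round(4),"dir deg",np.degrees(np.arctan2(v[1],v[0])).round(1),"dist",np.hypot(*v).round(3))
E
python3 - <<'E'
from fit import *
c=robot.camera_params("top"); z=np.load("top0.npz"); p,d=z["p"],z["d"]; X=pts(c,d)
fits(X,(155,155,240,220),(130,220,210,285))
Q=X[240:285,390:430].reshape(-1,3)
for lo,hi in((.01,.05),(.058,.075),(.075,.09)):
    S=Q[(Q[:,2]>lo)&(Q[:,2]<hi)]; print(lo,len(S),S.min(0).round(3),S.max(0).round(3),((S.min(0)+S.max(0))/2).round(4))
go(.458,-.348,.24,0)
E
```

```text
stand [0.6363 0.252 ] r 0.048 468 handle mid [0.6433 0.1626 0.1322] dir deg -85.5 dist 0.09
pan [0.4794 0.3514] r 0.0444 386 handle mid [0.4416 0.261  0.0439] dir deg -112.7 dist 0.098
0.01 339 [ 0.424 -0.38   0.01 ] [ 0.488 -0.316  0.05 ] [ 0.4562 -0.348   0.03  ]
0.058 95 [ 0.445 -0.364  0.058] [ 0.472 -0.334  0.073] [ 0.4586 -0.349   0.0654]
0.075 6 [ 0.456 -0.351  0.079] [ 0.459 -0.346  0.084] [ 0.4578 -0.3488  0.0814]
t 0.1 at [0.2647 0.5931 0.238 ] yaw 65.9 shift [-5.601 -7.806 -0.008] rz 0.366
```

```bash
python3 -m jog '[[[-0.12,-0.12,0,0,0,0.05],[-0.25,-0.25,0,0,0,0.1],[-0.37,-0.37,0,0,0,0.15],[-0.5,-0.5,0,0,0,0.2],[-0.62,-0.62,0,0,0,0.25],[-0.75,-0.75,0,0,0,0.3],[-0.9,-0.9,0,0,0,0.35],[-1,-1,0,0,0,0.367]]]' 0.6 40
for i in 1 2; do python3 -m jog '[[[-0.12,0.05,0,0,0,0],[-0.25,0.1,0,0,0,0],[-0.37,0.15,0,0,0,0],[-0.5,0.2,0,0,0,0],[-0.62,0.25,0,0,0,0],[-0.75,0.3,0,0,0,0],[-0.87,0.35,0,0,0,0],[-1,0.4,0,0,0,0]]]' ; done
python3 -c "
from h import *
go(.458,-.348,.24,0)"
```

```text
clock: 1.1
ee_pos: [0.3158, 0.4604, 0.2385]
tool_rot: [[0.004, 1.0, -0.0], [1.0, -0.004, -0.001], [-0.001, -0.0, -1.0]]
wrist_force: [0.2, 0.1, -0.1]
width: 0.601
finger_force: 0.0
clock: 2.1
ee_pos: [0.3556, 0.3606, 0.2387]
tool_rot: [[0.002, 1.0, 0.0], [1.0, -0.002, 0.0], [0.0, 0.0, -1.0]]
wrist_force: [-0.0, -0.8, -0.2]
width: 0.597
finger_force: 0.0
clock: 3.1
ee_pos: [0.3954, 0.2606, 0.2387]
tool_rot: [[0.002, 1.0, 0.0], [1.0, -0.002, 0.0], [0.0, 0.0, -1.0]]
wrist_force: [0.0, 0.0, 0.4]
width: 0.599
finger_force: 0.0
t 3.1 at [0.3954 0.2606 0.2387] yaw -0.1 shift [-6.084  0.637 -0.013] rz -0.001
```

```bash
for i in 1 2 3 4 5 6; do python3 -m jog '[[[-0.12,0.01,0.02,0,0,0],[-0.25,0.03,0.04,0,0,0],[-0.37,0.04,0.06,0,0,0],[-0.5,0.05,0.08,0,0,0],[-0.62,0.06,0.1,0,0,0],[-0.75,0.08,0.12,0,0,0],[-0.87,0.09,0.14,0,0,0],[-1,0.106,0.15,0,0,0]]]' |grep ee_pos; done
python3 - <<'E'
from h import *
c=robot.camera_params("wrist"); p,d=robot.snapshot("wrist"); cv2.imwrite("pics/w1.png",p[:,:,::-1]); X=pts(c,d)
for lo,hi in((.058,.074),):
    m=(X[...,2]>lo)&(X[...,2]<hi); S=X[m]; S=S[np.hypot(S[:,0]-.458,S[:,1]+.348)<.03]; print(lo,len(S),S.min(0).round(3),S.max(0).round(3))
go(.458,-.348,.057,0)
E
```

```text
ee_pos: [0.4055, 0.1605, 0.2236]
ee_pos: [0.4159, 0.0605, 0.2086]
ee_pos: [0.4263, -0.0395, 0.1936]
ee_pos: [0.4367, -0.1395, 0.1786]
ee_pos: [0.4472, -0.2395, 0.1636]
ee_pos: [0.4576, -0.3395, 0.1486]
0.058 897 [ 0.447 -0.361  0.058] [ 0.476 -0.331  0.074]
t 9.15 at [ 0.4574 -0.3416  0.1488] yaw -0.2 shift [-0.063  0.006  0.918] rz -0.001
```

View pics/w1.png

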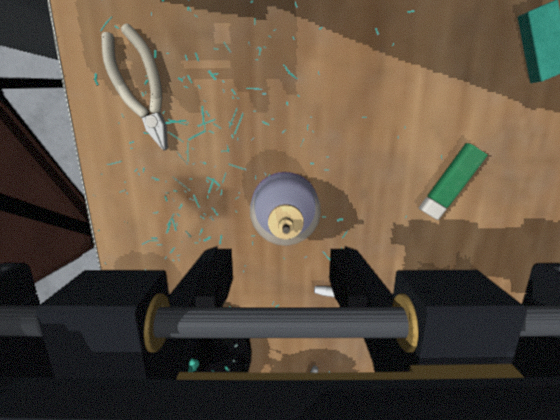

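The wrist view shows the lamp cap at (287,220), centred between the fingers in image columns. The lighter is at (455,182).

```bash
python3 -m jog '[[[-0.06,0.025,0,0,0,0],[-0.06,0.025,0.15,0,0,0],[-0.06,0.025,0.3,0,0,0],[-0.06,0.025,0.45,0,0,0],[-0.06,0.025,0.6,0,0,0],[-0.06,0.025,0.75,0,0,0],[-0.06,0.025,0.85,0,0,0],[-0.06,0.025,0.91,0,0,0]]]' | grep -E "ee_pos|force"
python3 -m jog '[[[0,0,0,0,0,0],[0,0,0,0,0,0],[0,0,0,0,0,0],[0,0,0,0,0,0],[0,0,0,0,0,0],[0,0,0,0,0,0],[0,0,0,0,0,0],[0,0,0,0,0,0]]]' 0 40
python3 -m jog '[[[0,0,-0.05,0,0,0],[0,0,-0.1,0,0,0],[0,0,-0.15,0,0,0],[0,0,-0.2,0,0,0],[0,0,-0.3,0,0,0],[0,0,-0.4,0,0,0],[0,0,-0.5,0,0,0],[0,0,-0.5,0,0,0]]]'
```

```text
ee_pos: [0.4599, -0.3448, 0.057]
wrist_force: [-0.6, 0.0, -0.3]
finger_force: 0.0
clock: 11.15
ee_pos: [0.4606, -0.345, 0.0581]
tool_rot: [[0.002, 1.0, 0.001], [1.0, -0.002, -0.0], [-0.0, 0.001, -1.0]]
wrist_force: [2.2, 0.0, 5.5]
width: 0.293
finger_force: 40.0
clock: 12.15
ee_pos: [0.4606, -0.3452, 0.1088]
tool_rot: [[0.002, 1.0, 0.002], [1.0, -0.002, -0.001], [-0.001, 0.002, -1.0]]
wrist_force: [0.2, -0.8, -2.4]
width: 0.296
finger_force: 39.6
```

```bash
for i in 1 2 3 4; do python3 -m jog '[[[0.08,0,0,0,0,0],[0.2,0,0,0,0,0],[0.33,0.01,0,0,0,0],[0.48,0.01,0,0,0,0],[0.62,0.02,0,0,0,0],[0.76,0.02,0,0,0,0],[0.88,0.03,0,0,0,0],[0.94,0.03,0,0,0,0]]]' |grep ee_pos; done
python3 - <<'E'
from h import *
go(.472,.031,.071,0)
for n in("scene",):
    p,d=robot.snapshot(n); cv2.imwrite("pics/s1.png",p[90:300,100:380,::-1])
E
```

```text
ee_pos: [0.4634, -0.2499, 0.1078]
ee_pos: [0.4666, -0.1558, 0.1077]
ee_pos: [0.4697, -0.0619, 0.1077]
ee_pos: [0.4729, 0.0321, 0.1077]
t 16.15 at [0.4729 0.0321 0.1077] yaw -0.1 shift [-0.011 -0.009  0.367] rz -0.0
```

View pics/s1.png

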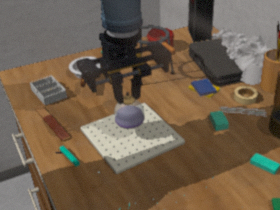

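The lamp hangs upright over the board at crop (130,115).

```bash
python3 -m jog '[[[0,0,0.1,0,0,0],[0,0,0.2,0,0,0],[0,0,0.28,0,0,0],[0,0,0.32,0,0,0],[0,0,0.34,0,0,0],[0,0,0.36,0,0,0],[0,0,0.37,0,0,0],[0,0,0.375,0,0,0]]]' | grep -E "ee_pos|force"
python3 -m jog '[[[0,0,0,0,0,0],[0,0,0,0,0,0],[0,0,0,0,0,0],[0,0,0,0,0,0],[0,0,0,0,0,0],[0,0,-0.2,0,0,0],[0,0,-0.4,0,0,0],[0,0,-0.7,0,0,0]]]' 0.65
python3 - <<'E'
from h import *
go(.622,-.326,.14,-30.4)
E
```

```text
ee_pos: [0.4728, 0.0312, 0.0703]
wrist_force: [0.2, 0.4, -1.6]
finger_force: 39.6
clock: 18.2
ee_pos: [0.4722, 0.0311, 0.1405]
tool_rot: [[0.002, 1.0, -0.001], [1.0, -0.002, -0.0], [-0.0, -0.001, -1.0]]
wrist_force: [0.7, -0.6, 0.5]
width: 0.648
finger_force: 0.0
t 18.2 at [0.4722 0.0311 0.1405] yaw -0.1 shift [-3.568  1.506  0.004] rz 0.168
```

```bash
for i in 1 2 3; do python3 -m jog '[[[-0.12,0.05,0,0,0,0],[-0.24,0.1,0,0,0,0],[-0.36,0.15,0,0,0,0],[-0.48,0.2,0,0,0,0],[-0.6,0.25,0,0,0,0],[-0.72,0.3,0,0,0,0],[-0.84,0.35,0,0,0,0],[-0.89,0.375,0,0,0,0]]]' |grep ee_pos; done
python3 -m jog '[[[-0.12,0.05,0.05,0,0,0.05],[-0.24,0.1,0.1,0,0,0.08],[-0.36,0.15,0.15,0,0,0.11],[-0.48,0.2,0.2,0,0,0.14],[-0.6,0.25,0.25,0,0,0.168],[-0.72,0.3,0.3,0,0,0.168],[-0.84,0.35,0.35,0,0,0.168],[-0.89,0.375,0.4,0,0,0.168]]]' |grep ee_pos
python3 - <<'E'
from h import *
def lt(n,box=None):
    c=robot.camera_params(n); p,d=robot.snapshot(n); X=pts(c,d); hsv=cv2.cvtColor(p,cv2.COLOR_RGB2HSV)
    g=cv2.inRange(hsv,(65,110,50),(95,255,255))
    m=(np.hypot(X[...,0]-.622,X[...,1]+.326)<.06); h=(X[...,2]>.006)&(X[...,2]<.03)&m
    for k,r in rect(c,(g>0)&m,.012): print(n,"green",k,[np.round(a,1) for a in r])
    S=X[h]; r=cv2.minAreaRect((S[:,:2]*1000).astype(np.float32)); print(n,len(S),[np.round(a,1) for a in r],S[:,2].max())
    cv2.imwrite("pics/w2.png",p[:,:,::-1])
lt("top");lt("wrist")
go(.622,-.326,.012,-30.4)
E
```

```text
ee_pos: [0.5104, -0.059, 0.1403]
ee_pos: [0.5477, -0.1481, 0.1402]
ee_pos: [0.5849, -0.2372, 0.1402]
ee_pos: [0.6222, -0.3262, 0.1]
top green [394. 200.] [array([ 632.3, -311.2]), array([39.6, 19.4]), np.float64(59.6)]
top 125 [array([ 633. , -314.2]), array([43.6, 96.7]), np.float64(44.7)] 0.0182833988028248
wrist green [285. 198.] [array([ 631.1, -316.3]), array([61.5, 22.3]), np.float64(60.0)]
wrist 2506 [array([ 627.3, -322.8]), array([76.5, 23.8]), np.float64(59.7)] 0.014231491854706102
t 22.3 at [ 0.6217 -0.3256  0.0995] yaw -30.4 shift [-0.002  0.005  0.875] rz 0.0
```

View pics/w2.png

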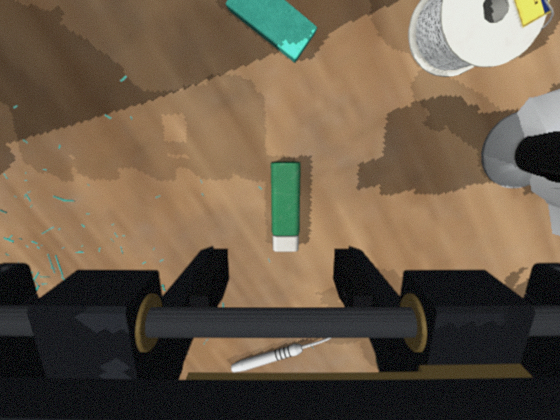

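The lighter is upright in the wrist view at (285,205), with its pale head nearest the gripper and lined up with the fingers.

```bash
python3 -m jog '[[[0.03,0.02,0.15,0,0,0],[0.03,0.02,0.3,0,0,0],[0.03,0.02,0.45,0,0,0],[0.03,0.02,0.6,0,0,0],[0.03,0.02,0.75,0,0,0],[0.03,0.02,0.85,0,0,0],[0.03,0.02,0.92,0,0,0],[0.03,0.02,0.96,0,0,0]]]' | grep -E "ee_pos|force"
python3 -m jog '[[[0,0,0,0,0,0],[0,0,0,0,0,0],[0,0,0,0,0,0],[0,0,0,0,0,0],[0,0,0,0,0,0],[0,0,0,0,0,0],[0,0,0,0,0,0],[0,0,0,0,0,0]]]' 0 20
python3 -m jog '[[[0,0,-0.05,0,0,0],[0,0,-0.1,0,0,0.05],[0,0,-0.15,0,0,0.1],[0,0,-0.2,0,0,0.15],[0,0,-0.3,0,0,0.2],[0,0,-0.4,0,0,0.25],[0,0,-0.5,0,0,0.3],[0,0,-0.5,0,0,0.3]]]'
python3 -c "
from h import *
go(.484,-.106,.053,-85)"
```

```text
ee_pos: [0.6254, -0.3236, 0.004]
wrist_force: [-0.3, -0.4, 0.6]
finger_force: 0.0
clock: 24.3
ee_pos: [0.6256, -0.3236, 0.0045]
tool_rot: [[0.505, 0.863, 0.001], [0.863, -0.505, -0.0], [0.0, 0.001, -1.0]]
wrist_force: [1.0, 0.1, 4.7]
width: 0.263
finger_force: 20.0
clock: 25.3
ee_pos: [0.6256, -0.3236, 0.0547]
tool_rot: [[0.995, 0.1, 0.0], [0.1, -0.995, -0.001], [0.0, 0.001, -1.0]]
wrist_force: [0.3, 0.4, -0.7]
width: 0.266
finger_force: 20.0
t 25.3 at [ 0.6256 -0.3236  0.0547] yaw -84.3 shift [-1.191 -2.307  0.014] rz 0.004
```

```bash
for i in 1 2 3; do python3 -m jog '[[[-0.04,-0.09,0,0,0,0],[-0.09,-0.19,0,0,0,0],[-0.14,-0.29,0,0,0,0],[-0.2,-0.39,0,0,0,0],[-0.26,-0.49,0,0,0,0],[-0.31,-0.59,0,0,0,0],[-0.36,-0.68,0,0,0,0],[-0.395,-0.74,0,0,0,0]]]' |grep ee_pos; done
python3 -m jog '[[[0,0,0.1,0,0,0],[0,0,0.2,0,0,0],[0,0,0.3,0,0,0],[0,0,0.4,0,0,0],[0,0,0.45,0,0,0],[0,0,0.48,0,0,0],[0,0,0.5,0,0,0],[0,0,0.5,0,0,0]]]' | grep -E "ee_pos|force"
python3 -m jog '[[[0,0,0,0,0,0],[0,0,0,0,0,0],[0,0,0,0,0,0],[0,0,0,0,0,0],[0,0,-0.25,0,0,0],[0,0,-0.5,0,0,0],[0,0,-0.75,0,0,0],[0,0,-1,0,0,0]]]' 0.4
python3 -m jog '[[[0,0,-0.1,0,0,-0.05],[0,0,-0.2,0,0,-0.1],[0,0,-0.3,0,0,-0.15],[0,0,-0.4,0,0,-0.2],[0,0,-0.5,0,0,-0.25],[0,0,-0.6,0,0,-0.3],[0,0,-0.7,0,0,-0.35],[0,0,-0.8,0,0,-0.4]]]' | grep -E "ee_pos|force"
python3 -c "
from h import *
go(.643,.162,.20,4.5)"
```

```text
ee_pos: [0.5784, -0.2531, 0.0542]
ee_pos: [0.5318, -0.1834, 0.0542]
ee_pos: [0.4852, -0.1136, 0.0542]
ee_pos: [0.4857, -0.1144, 0.0045]
wrist_force: [-0.9, -0.1, 0.9]
finger_force: 20.0
clock: 30.3
ee_pos: [0.4854, -0.1142, 0.105]
tool_rot: [[0.995, 0.098, -0.0], [0.098, -0.995, 0.0], [-0.0, -0.0, -1.0]]
wrist_force: [-0.5, -1.4, 0.4]
width: 0.4
finger_force: 0.0
ee_pos: [0.4853, -0.1144, 0.1846]
wrist_force: [1.1, 0.2, -0.2]
finger_force: 0.0
t 31.3 at [ 0.4853 -0.1144  0.1846] yaw -12.1 shift [ 3.032  0.964 -0.155] rz -0.092
```

```bash
for i in 1 2 3; do python3 -m jog '[[[0.08,0.02,0,0,0,0],[0.18,0.05,0,0,0,0],[0.28,0.08,0,0,0,0],[0.38,0.11,0,0,0,0],[0.48,0.14,0,0,0,0],[0.58,0.17,0,0,0,0],[0.68,0.2,0,0,0,0],[0.785,0.235,0,0,0,0]]]' |grep ee_pos; done
python3 -m jog '[[[0.1,0.03,0,0,0,-0.02],[0.2,0.06,0,0,0,-0.04],[0.3,0.09,0,0,0,-0.06],[0.4,0.12,0,0,0,-0.08],[0.5,0.15,0,0,0,-0.092],[0.6,0.18,0,0,0,-0.092],[0.7,0.21,0,0,0,-0.092],[0.785,0.235,0,0,0,-0.092]]]' |grep ee_pos
python3 - <<'E'
from fit import *
c=robot.camera_params("top"); p,d=robot.snapshot("top"); X=pts(c,d); hsv=cv2.cvtColor(p,cv2.COLOR_RGB2HSV)
b=cv2.inRange(hsv,(65,110,50),(95,255,255)); m=np.hypot(X[...,0]-.485,X[...,1]+.115)<.07
for k,r in rect(c,(b>0)&m,.012): print("lighter green",k,[np.round(a,1) for a in r])
Q=X[np.hypot(X[...,0]-.472,X[...,1]-.03)<.06]; 
for lo,hi in((.03,.09),(.068,.09)):
    S=Q[(Q[:,2]>lo)&(Q[:,2]<hi)]; print("lamp",len(S),S.min(0).round(3),S.max(0).round(3))
c=robot.camera_params("wrist"); p,d=robot.snapshot("wrist"); X=pts(c,d)
cv2.imwrite("pics/w3.png",p[:,:,::-1])
S=X[(X[...,2]>.12)&(X[...,2]<.145)&(np.hypot(X[...,0]-.643,X[...,1]-.165)<.03)]; print("handle",len(S),S.min(0).round(3),S.max(0).round(3),S.mean(0).round(4))
H=S; H=H[H[:,1]<.185]; r=cv2.minAreaRect((H[:,:2]*1000).astype(np.float32)); print(r)
go(.6426,.1722,.11,4.5)
E
```

```text
ee_pos: [0.5256, -0.042, 0.1842]
ee_pos: [0.5654, 0.0297, 0.1842]
ee_pos: [0.6051, 0.1013, 0.1842]
ee_pos: [0.6448, 0.1731, 0.1842]
lighter green [324. 248.] [array([ 489.7, -114.9]), array([53.4, 19.7]), np.float64(1.3)]
lamp 451 [ 0.438 -0.007  0.038] [0.501 0.057 0.085]
lamp 95 [0.455 0.012 0.068] [0.484 0.042 0.085]
handle 1095 [0.639 0.143 0.123] [0.654 0.195 0.135] [0.6467 0.1707 0.1327]
((647.092529296875, 164.1873016357422), (11.437329292297363, 42.51747131347656), 4.91891622543335)
t 35.4 at [0.6448 0.1737 0.184 ] yaw 4.3 shift [-0.014 -0.023  0.74 ] rz -0.001
```

View pics/w3.png

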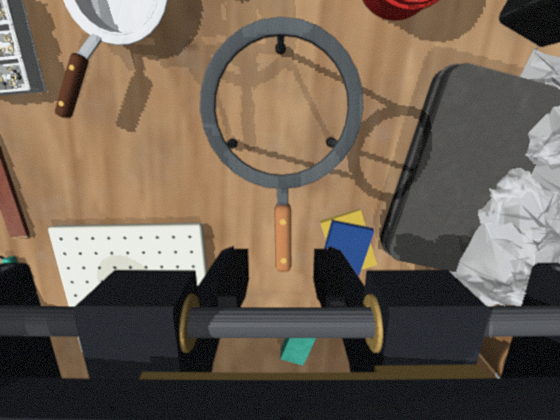

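The wrist view shows the stand ring at (281,103) and its handle at (283,238), midway between the fingers.

```bash
python3 -m jog '[[[0,0,0.1,0,0,0],[0,0,0.2,0,0,0],[0,0,0.3,0,0,0],[0,0,0.4,0,0,0],[0,0,0.5,0,0,0],[0,0,0.6,0,0,0],[0,0,0.68,0,0,0],[0,0,0.73,0,0,0]]]' | grep -E "ee_pos|force"
python3 -m jog '[[[0,0,0,0,0,0],[0,0,0,0,0,0],[0,0,0,0,0,0],[0,0,0,0,0,0],[0,0,0,0,0,0],[0,0,0,0,0,0],[0,0,0,0,0,0],[0,0,0,0,0,0]]]' 0 60
python3 -m jog '[[[0,0,-0.05,0,0,0],[0,0,-0.1,0,0,0],[0,0,-0.2,0,0,0],[0,0,-0.35,0,0,0],[0,0,-0.5,0,0,0],[0,0,-0.7,0,0,0],[0,0,-0.85,0,0,0],[0,0,-1,0,0,0]]]'
python3 - <<'E'
from fit import *
for n in("wrist","top"):
    c=robot.camera_params(n); p,d=robot.snapshot(n); X=pts(c,d)
    if n=="wrist": cv2.imwrite("pics/w4.png",p[:,:,::-1])
    S=X[(X[...,2]>.2)&(X[...,2]<.27)&(np.hypot(X[...,0]-.636,X[...,1]-.252)<.06)&(X[...,1]>.2)]
    c0,r=circ(S); 
    for _ in range(3):
        e=np.hypot(*(S[:,:2]-c0).T); T=S[(e>.038)&(e<.058)]; c0,r=circ(T)
    A=np.c_[T[:,:2]-c0,np.ones(len(T))]; print(n,len(T),c0.round(4),r.round(4),"plane",np.linalg.lstsq(A,T[:,2],rcond=None)[0].round(4))
E
```

```text
ee_pos: [0.6444, 0.1723, 0.1106]
wrist_force: [0.3, 0.4, -0.1]
finger_force: 0.0
clock: 37.4
ee_pos: [0.6449, 0.1722, 0.1116]
tool_rot: [[-0.073, 0.997, 0.001], [0.997, 0.073, -0.0], [-0.0, 0.001, -1.0]]
wrist_force: [1.8, -0.3, 3.2]
width: 0.13
finger_force: 60.0
clock: 38.4
ee_pos: [0.6446, 0.1724, 0.2125]
tool_rot: [[-0.073, 0.997, 0.0], [0.997, 0.073, 0.0], [0.0, 0.0, -1.0]]
wrist_force: [-0.4, -0.1, -1.2]
width: 0.127
finger_force: 60.0
wrist 14450 [0.6383 0.2565] 0.047 plane [ 2.000e-04 -5.800e-03  2.296e-01]
top 0 [0. 0.] 0.0 plane [0. 0. 0.]
```

```bash
for i in 1 2 3; do python3 -m jog '[[[-0.06,-0.05,-0.01,0,0,0],[-0.14,-0.12,-0.02,0,0,0],[-0.25,-0.21,-0.03,0,0,0],[-0.36,-0.31,-0.04,0,0,0],[-0.47,-0.41,-0.05,0,0,0],[-0.58,-0.5,-0.06,0,0,0],[-0.66,-0.57,-0.06,0,0,0],[-0.705,-0.605,-0.06,0,0,0]]]' |grep ee_pos; done
cat > chk.py <<'E'
from fit import *
s=robot.read_state(); zt=s["ee_pos"][2]+.0175
for n in("wrist","top"):
    c=robot.camera_params(n); p,d=robot.snapshot(n); X=pts(c,d)
    cv2.imwrite(f"pics/chk_{n}.png",p[:,:,::-1])
    D=np.hypot(X[...,0]-.471,X[...,1]-.028)
    S=X[(abs(X[...,2]-zt)<.012)&(D<.07)&(D>.035)]; c0=np.array([.471,.028])
    for _ in range(6):
        e=np.hypot(*(S[:,:2]-c0).T); T=S[(e>.036)&(e<.06)]; c0,r=circ(T)
    L=X[(X[...,2]>.068)&(X[...,2]<.095)&(D<.025)]
    print(n,"ring",len(T),c0.round(4),r.round(4),"z",T[:,2].mean().round(4),"cap",len(L),((L.min(0)+L.max(0))/2).round(4) if len(L) else "",L.min(0).round(3),L.max(0).round(3))
print(s["ee_pos"])
E
python3 chk.py
```

```text
ee_pos: [0.589, 0.097, 0.2173]
ee_pos: [0.5338, 0.0223, 0.2233]
ee_pos: [0.4786, -0.0525, 0.2293]
wrist ring 14480 [0.4724 0.0314] 0.0471 z 0.2466 cap 785 [0.4731 0.0296 0.0803] [0.458 0.015 0.069] [0.488 0.044 0.092]
top ring 466 [0.4695 0.0288] 0.0477 z 0.2475 cap 99 [0.471  0.0258 0.08  ] [0.458 0.012 0.068] [0.484 0.039 0.092]
[ 0.47864791 -0.05246834  0.22926191]
```

View pics/chk_wrist.png

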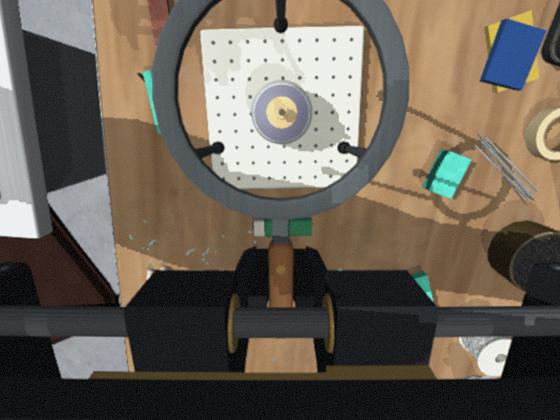

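The ring sits concentrically round the lamp: ring (281,85) is nearer the camera, and the lamp is at (282,112) with the feet straddling it. I'll make a 2 mm correction and lower it.

```bash
python3 -m jog '[[[-0.022,0.01,0.05,0,0,0],[-0.022,0.01,0.15,0,0,0],[-0.022,0.01,0.28,0,0,0],[-0.022,0.01,0.4,0,0,0],[-0.022,0.01,0.55,0,0,0],[-0.022,0.01,0.7,0,0,0],[-0.022,0.01,0.82,0,0,0],[-0.022,0.01,0.9,0,0,0]]]' | grep -E "ee_pos|force"
python3 -m jog '[[[0,0,0.04,0,0,0],[0,0,0.08,0,0,0],[0,0,0.1,0,0,0],[0,0,0.12,0,0,0],[0,0,0.13,0,0,0],[0,0,0.14,0,0,0],[0,0,0.15,0,0,0],[0,0,0.155,0,0,0]]]' | grep -E "ee_pos|force"
python3 chk.py
```

```text
ee_pos: [0.48, -0.0541, 0.1383]
wrist_force: [0.1, 0.1, -2.0]
finger_force: 60.0
ee_pos: [0.4803, -0.0542, 0.1238]
wrist_force: [-0.3, -0.2, -0.8]
finger_force: 60.0
wrist ring 14505 [0.474  0.0297] 0.0471 z 0.1414 cap 1858 [0.4732 0.03   0.0807] [0.458 0.015 0.07 ] [0.488 0.045 0.091]
top ring 353 [0.4709 0.0272] 0.0477 z 0.1423 cap 100 [0.4698 0.0258 0.08  ] [0.455 0.012 0.068] [0.484 0.039 0.092]
[ 0.48030622 -0.05416785  0.12379328]
```

```bash
python3 -m jog '[[[0,0,0,0,0,0],[0,0,0,0,0,0],[0,0,0,0,0,0],[0,0,-0.1,0,0,0],[0,0,-0.2,0,0,0],[0,0,-0.4,0,0,0],[0,0,-0.6,0,0,0],[0,0,-0.75,0,0,0]]]' 0.4
for i in 1 2 3; do python3 -m jog '[[[0.12,-0.02,0,0,0,0],[0.24,-0.04,0,0,0,0],[0.36,-0.06,0,0,0,0],[0.48,-0.08,0,0,0,0],[0.6,-0.1,0,0,0,0],[0.72,-0.12,0,0,0,0],[0.84,-0.14,0,0,0,0],[1,-0.17,0,0,0,0]]]' |grep ee_pos; done
python3 chk.py
python3 -c "
from h import *
go(.4466,.273,.1,-22.7)"
```

```text
clock: 44.7
ee_pos: [0.4805, -0.0541, 0.2002]
tool_rot: [[-0.073, 0.997, 0.001], [0.997, 0.073, 0.0], [0.0, 0.001, -1.0]]
wrist_force: [0.7, -0.0, 0.0]
width: 0.397
finger_force: 0.0
ee_pos: [0.4558, 0.0451, 0.1988]
ee_pos: [0.4315, 0.1435, 0.1988]
ee_pos: [0.4071, 0.2422, 0.1988]
wrist ring 0 [0. 0.] 0.0 z nan cap 64 [0.4691 0.0433 0.0707] [0.461 0.039 0.068] [0.477 0.047 0.073]
top ring 0 [0. 0.] 0.0 z nan cap 99 [0.4723 0.0258 0.0799] [0.458 0.012 0.068] [0.487 0.039 0.092]
[0.40714059 0.24215794 0.19875052]
t 47.8 at [0.4067 0.2436 0.1987] yaw 4.4 shift [0.262 0.42  0.987] rz 0.15chk.py:11: RuntimeWarning: Mean of empty slice.
  print(n,"ring",len(T),c0.round(4),r.round(4),"z",T[:,2].mean().round(4),"cap",len(L),((L.min(0)+L.max(0))/2).round(4) if len(L) else "",L.min(0).round(3),L.max(0).round(3))
  ret = ret.dtype.type(ret / rcount)
```

```bash
python3 -m jog '[[[0.05,0.07,0.12,0,0,0.04],[0.1,0.14,0.25,0,0,0.08],[0.15,0.21,0.37,0,0,0.11],[0.2,0.28,0.5,0,0,0.15],[0.24,0.35,0.6,0,0,0.15],[0.26,0.41,0.7,0,0,0.15],[0.265,0.425,0.8,0,0,0.15],[0.265,0.425,0.87,0,0,0.15]]]' |grep ee_pos
python3 - <<'E'
from h import *
c=robot.camera_params("wrist"); p,d=robot.snapshot("wrist"); X=pts(c,d); cv2.imwrite("pics/w5.png",p[:,:,::-1])
D=np.hypot(X[...,0]-.4794,X[...,1]-.3514)
S=X[(D>.068)&(D<.13)&(X[...,2]>.03)&(X[...,2]<.055)&(X[...,1]<.3)]; r=cv2.minAreaRect((S[:,:2]*1000).astype(np.float32)); print(len(S),r,S.mean(0).round(4))
c=robot.camera_params("top"); p,d=robot.snapshot("top"); X=pts(c,d)
S=X[(np.abs(X[...,2]-.142)<.01)&(np.hypot(X[...,0]-.471,X[...,1]-.028)<.06)]; print("ring",len(S),circ(S),S.min(0),S.max(0))
go(.4466,.273,.022,-22.7)
E
```

```text
ee_pos: [0.4476, 0.2707, 0.1111]
959 ((443.3180236816406, 264.4356384277344), (52.70576095581055, 11.599092483520508), 66.73574829101562) [0.4437 0.2657 0.0439]
ring 495 (array([0.4708225 , 0.02628271]), np.float64(0.047990992405565994)) [ 0.41916246 -0.03067891  0.13677601] [0.52367191 0.07927336 0.14790812]
t 48.9 at [0.4472 0.2705 0.111 ] yaw -22.8 shift [ 0.022 -0.015  0.89 ] rz -0.0
```

View pics/w5.png

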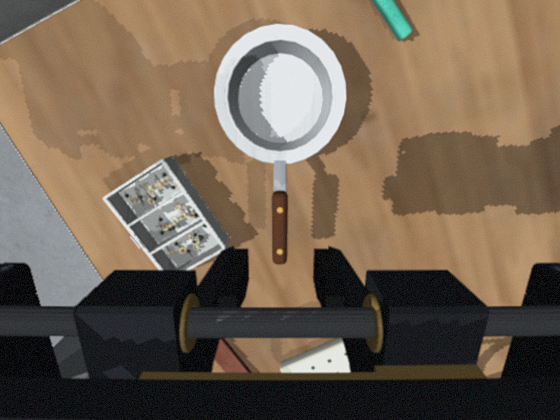

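The pan is at (280,95), with its handle at (280,228) centred between the fingers. The tray's right edge at (230,240) is clear of them.

```bash
python3 -m jog '[[[0.02,-0.01,0.12,0,0,0],[0.02,-0.01,0.25,0,0,0],[0.02,-0.01,0.37,0,0,0],[0.02,-0.01,0.5,0,0,0],[0.02,-0.01,0.62,0,0,0],[0.02,-0.01,0.75,0,0,0],[0.02,-0.01,0.84,0,0,0],[0.02,-0.01,0.89,0,0,0]]]' | grep -E "ee_pos|force"
python3 -m jog '[[[0,0,0,0,0,0],[0,0,0,0,0,0],[0,0,0,0,0,0],[0,0,0,0,0,0],[0,0,0,0,0,0],[0,0,0,0,0,0],[0,0,0,0,0,0],[0,0,0,0,0,0]]]' 0 60
python3 -m jog '[[[0,0,-0.05,0,0,0],[0,0,-0.1,0,0,0],[0,0,-0.2,0,0,0],[0,0,-0.35,0,0,0],[0,0,-0.5,0,0,0],[0,0,-0.7,0,0,0],[0,0,-0.85,0,0,0],[0,0,-1,0,0,0]]]'
cat > pan.py <<'E'
from fit import *
s=robot.read_state(); R=s["tool_rot"]; g=s["ee_pos"]+.085*R[:,0]; zr=s["ee_pos"][2]+.0025
for n in("wrist","top"):
    c=robot.camera_params(n); p,d=robot.snapshot(n); X=pts(c,d); cv2.imwrite(f"pics/pan_{n}.png",p[:,:,::-1])
    D=np.hypot(X[...,0]-g[0],X[...,1]-g[1]); S=X[(D<.07)&(D>.03)&(abs(X[...,2]-zr)<.015)]; c0=g[:2]
    for _ in range(6):
        e=np.hypot(*(S[:,:2]-c0).T); T=S[(e>.0395)&(e<.052)]; c0,r=circ(T)
    A=np.c_[T[:,:2]-c0,np.ones(len(T))]; q=np.linalg.lstsq(A,T[:,2],rcond=None)[0]
    print(n,len(T),c0.round(4),r.round(4),"plane tool x,y:",(R[:2,:2].T@q[:2]).round(3),"z",q[2].round(4),"dist",np.round(R[:2,:2].T@(c0-s["ee_pos"][:2]),4))
print(s["ee_pos"])
E
python3 pan.py
```

```text
ee_pos: [0.4475, 0.2731, 0.0221]
wrist_force: [0.1, 0.9, 0.3]
finger_force: 0.0
clock: 50.9
ee_pos: [0.4478, 0.2732, 0.0228]
tool_rot: [[0.387, 0.922, 0.0], [0.922, -0.387, 0.0], [0.0, 0.0, -1.0]]
wrist_force: [0.3, -0.7, 0.7]
width: 0.128
finger_force: 60.0
clock: 51.9
ee_pos: [0.4476, 0.2733, 0.1238]
tool_rot: [[0.387, 0.922, 0.0], [0.922, -0.387, 0.0], [0.0, 0.0, -1.0]]
wrist_force: [-0.4, 0.2, -2.1]
width: 0.126
finger_force: 60.0
wrist 11519 [0.48   0.3521] 0.0438 plane tool x,y: [-0.049 -0.002] z 0.1237 dist [ 0.0852 -0.0006]
top 138 [0.4817 0.3529] 0.0441 plane tool x,y: [-0.013 -0.01 ] z 0.1266 dist [0.0867 0.0006]
[0.44756497 0.27326638 0.12383962]
```

```bash
python3 -m jog '[[[-0.05,0.04,-0.03,0,0,-0.02],[-0.13,0.11,-0.06,0,0,-0.045],[-0.22,0.18,-0.09,0,0,-0.075],[-0.31,0.25,-0.12,0,0,-0.105],[-0.4,0.33,-0.15,0,0,-0.135],[-0.49,0.4,-0.17,0,0,-0.165],[-0.56,0.46,-0.19,0,0,-0.19],[-0.61,0.5,-0.2,0,0,-0.202]]]' | grep -E "ee_pos"
python3 -m jog '[[[-0.06,0,-0.05,0,0,-0.02],[-0.16,0.01,-0.1,0,0,-0.045],[-0.28,0.01,-0.17,0,0,-0.075],[-0.4,0.02,-0.25,0,0,-0.105],[-0.52,0.02,-0.35,0,0,-0.135],[-0.64,0.03,-0.45,0,0,-0.165],[-0.73,0.04,-0.52,0,0,-0.19],[-0.79,0.04,-0.56,0,0,-0.202]]]' 
python3 -c "
from h import *
go(.5363,-.0287,.20,50)"
```

```text
ee_pos: [0.47, 0.1969, 0.1424]
clock: 54.0
ee_pos: [0.4926, 0.1211, 0.1987]
tool_rot: [[-0.766, 0.643, -0.0], [0.643, 0.766, -0.0], [-0.0, -0.0, -1.0]]
wrist_force: [0.9, 0.5, -1.2]
width: 0.127
finger_force: 60.0
t 54.0 at [0.4926 0.1211 0.1987] yaw 50.0 shift [-1.298 -0.866 -0.013] rz -0.0
```

```bash
for i in 1 2; do python3 -m jog '[[[-0.05,-0.03,0,0,0,0],[-0.13,-0.09,0,0,0,0],[-0.23,-0.15,0,0,0,0],[-0.33,-0.22,0,0,0,0],[-0.43,-0.29,0,0,0,0],[-0.53,-0.35,0,0,0,0],[-0.61,-0.4,0,0,0,0],[-0.65,-0.433,0,0,0,0]]]' |grep ee_pos; done
python3 pan.py
```

```text
ee_pos: [0.5146, 0.0461, 0.1988]
ee_pos: [0.5364, -0.0289, 0.1987]
wrist 11484 [0.472  0.0267] 0.0438 plane tool x,y: [-0.048 -0.002] z 0.1986 dist [0.0851 0.001 ]
top 144 [0.4669 0.0274] 0.0432 plane tool x,y: [-0.004 -0.021] z 0.2003 dist [ 0.0895 -0.0018]
[ 0.53643913 -0.02889275  0.19873298]
```

View pics/pan_top.png

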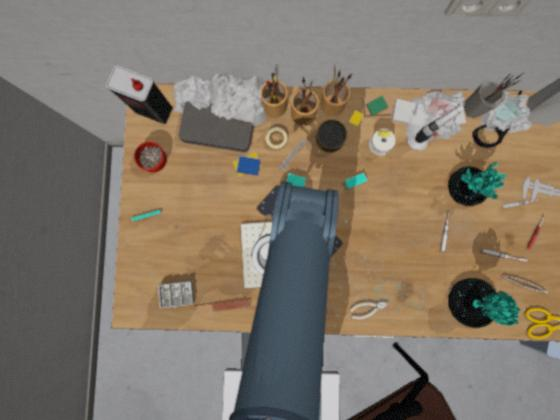

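The arm hides the stack from the top camera, so I'll check ring against rim in the wrist picture.

View pics/pan_wrist.png

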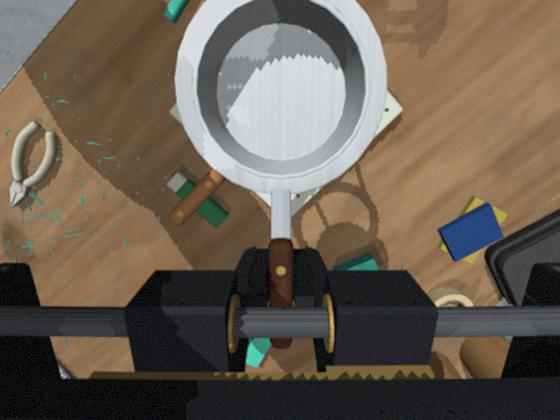

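Run:
```python
from h import *
c=robot.camera_params("wrist"); p,d=robot.snapshot("wrist"); X=pts(c,d); s=robot.read_state(); R=s["tool_rot"]
D=np.hypot(X[...,0]-.472,X[...,1]-.028)
S=X[(abs(X[...,2]-.142)<.006)&(D>.038)&(D<.06)]; S=S[(S-s["ee_pos"])@R[:,0]>.03]
print(len(S),circ(S)); a=np.degrees(np.arctan2(S[:,1]-.028,S[:,0]-.472)); print(np.histogram(a,12,(-180,180))[0])
# outer edge points per angle
c0=np.array([.472,.028])
for _ in range(5):
    a=np.degrees(np.arctan2(S[:,1]-c0[1],S[:,0]-c0[0])).astype(int)//5; e=np.hypot(*(S[:,:2]-c0).T)
    O=np.array([S[a==k][np.argmax(e[a==k])] for k in np.unique(a) if (a==k).sum()>8]); c0,r=circ(O)
print("outer",len(O),c0,r)
```

```text
0 (array([0., 0.]), np.float64(0.0))
[0 0 0 0 0 0 0 0 0 0 0 0]Traceback (most recent call last):
  File "<stdin>", line 10, in <module>
  File "h.py", line 22, in circ
    A=np.c_[2*Q[:,:2],np.ones(len(Q))]; s=np.linalg.lstsq(A,(Q[:,:2]**2).sum(1),rcond=None)[0]
              ~^^^^^^
IndexError: too many indices for array: array is 1-dimensional, but 2 were indexed
```

The pan covers the ring completely in the wrist view (rim centre (281,85)). The stand's handle at (197,200) is well clear of the fingers. I'll apply the 2–3 mm estimate and lower gently, relying on the taper.

```bash
python3 -m jog '[[[0.01,0.025,0.05,0,0,0],[0.01,0.025,0.12,0,0,0],[0.01,0.025,0.19,0,0,0],[0.01,0.025,0.26,0,0,0],[0.01,0.025,0.32,0,0,0],[0.01,0.025,0.37,0,0,0],[0.01,0.025,0.41,0,0,0],[0.01,0.025,0.43,0,0,0]]]' | grep -E "ee_pos|force"
python3 pan.py
python3 - <<'E'
from h import *
c=robot.camera_params("scene"); p,d=robot.snapshot("scene"); cv2.imwrite("pics/s2.png",cv2.resize(p[130:270,130:330,::-1],None,fx=4,fy=4,interpolation=cv2.INTER_CUBIC))
E
```

```text
ee_pos: [0.537, -0.0257, 0.1555]
wrist_force: [0.2, -0.2, -1.3]
finger_force: 60.0
wrist 11557 [0.4727 0.0298] 0.0438 plane tool x,y: [-0.048 -0.003] z 0.1554 dist [0.0849 0.0011]
top 141 [0.4706 0.03  ] 0.0444 plane tool x,y: [ 0.061 -0.046] z 0.1551 dist [ 0.0866 -0.0002]
[ 0.53700773 -0.02569243  0.15548043]
```

View pics/s2.png

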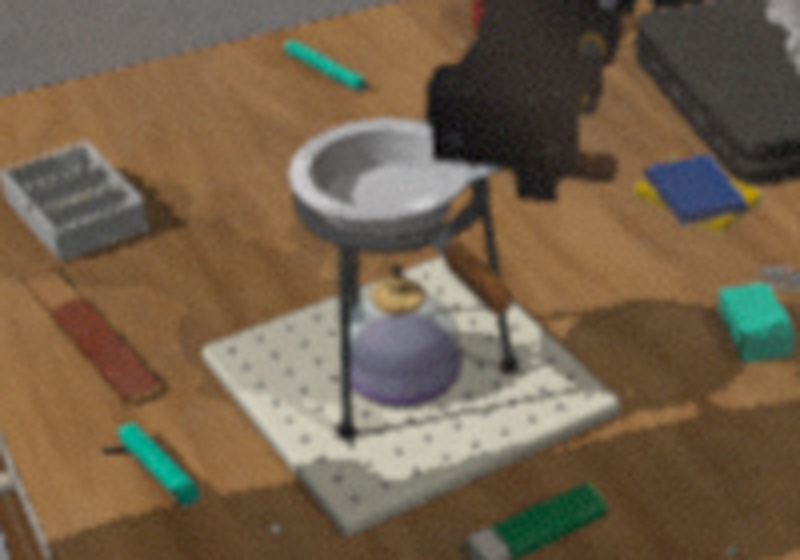

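The pan is entering the ring centrally with no contact force, and the lamp and stand are upright. Continuing down.

```bash
python3 -m jog '[[[0,0,0.02,0,0,0],[0,0,0.04,0,0,0],[0,0,0.06,0,0,0],[0,0,0.07,0,0,0],[0,0,0.08,0,0,0],[0,0,0.09,0,0,0],[0,0,0.1,0,0,0],[0,0,0.1,0,0,0]]]' | grep -E "ee_pos|force"
python3 -m jog '[[[0,0,0.01,0,0,0],[0,0,0.02,0,0,0],[0,0,0.02,0,0,0],[0,0,0.02,0,0,0],[0,0,0.02,0,0,0],[0,0,0.02,0,0,0],[0,0,0.02,0,0,0],[0,0,0.02,0,0,0]]]' | grep -E "ee_pos|force"
python3 pan.py
```

```text
ee_pos: [0.537, -0.0256, 0.1457]
wrist_force: [-1.2, -0.2, -0.9]
finger_force: 60.0
ee_pos: [0.5374, -0.0258, 0.1439]
wrist_force: [2.2, -2.0, 2.5]
finger_force: 60.0
wrist 14696 [0.4755 0.0281] 0.045 plane tool x,y: [-0.037 -0.001] z 0.1436 dist [0.0821 0.0014]
top 153 [0.4705 0.0322] 0.0445 plane tool x,y: [-0.015 -0.08 ] z 0.1473 dist [0.0885 0.0014]
[ 0.5373841  -0.02576825  0.14391304]
```

```bash
python3 -m jog '[[[0,0,0,0,0,0],[0,0,0,0,0,0],[0,0,0,0,0,0],[0,0,0,0,0,0],[0,0,-0.05,0,0,0],[0,0,-0.2,0,0,0],[0,0,-0.4,0,0,0],[0,0,-0.6,0,0,0]]]' 0.5
python3 -m jog '[[[-0.05,0.05,0,0,0,0],[-0.1,0.1,0,0,0,0],[-0.1,0.2,0,0,0,0],[-0.1,0.3,0,0,0,0],[-0.1,0.4,0,0,0,0],[-0.1,0.5,0,0,0,0],[-0.1,0.6,0,0,0,0],[-0.1,0.7,0,0,0,0]]]' |grep ee_pos
cat > fin.py <<'E'
from h import *
for n in("wrist","top","scene"):
    c=robot.camera_params(n); p,d=robot.snapshot(n); X=pts(c,d); cv2.imwrite(f"pics/fin_{n}.png",p[:,:,::-1])
    D=np.hypot(X[...,0]-.472,X[...,1]-.028); S=X[(D<.065)&(D>.03)&(abs(X[...,2]-.146)<.012)]; c0=np.array([.472,.028])
    for _ in range(6):
        e=np.hypot(*(S[:,:2]-c0).T); T=S[(e>.0405)&(e<.0475)]; c0=circ(S[(e>.0405)&(e<.0475)])[0]
    A=np.c_[T[:,:2]-c0,np.ones(len(T))]; q=np.linalg.lstsq(A,T[:,2],rcond=None)[0]
    print(n,len(T),c0.round(4),"plane",q.round(4))
E
python3 fin.py
python3 -c "
from h import *
c=robot.camera_params('scene'); p,d=robot.snapshot('scene'); cv2.imwrite('pics/s3.png',cv2.resize(p[130:270,130:330,::-1],None,fx=4,fy=4,interpolation=cv2.INTER_CUBIC))
go(.68,-.03,.19,-15)"
```

```text
clock: 60.4
ee_pos: [0.5373, -0.0258, 0.2054]
tool_rot: [[-0.765, 0.644, 0.001], [0.644, 0.765, 0.0], [-0.001, 0.001, -1.0]]
wrist_force: [0.4, 0.4, -0.7]
width: 0.501
finger_force: 0.0
ee_pos: [0.5902, 0.0221, 0.2037]
wrist 4760 [0.4723 0.0295] plane [ 0.0035 -0.003   0.1444]
top 0 [0. 0.] plane [0. 0. 0.]
scene 316 [0.4708 0.025 ] plane [-0.0026 -0.0105  0.1427]
t 61.6 at [0.5897 0.0214 0.2037] yaw 49.9 shift [-1.022  0.187  0.136] rz 0.361
```

View pics/s3.png

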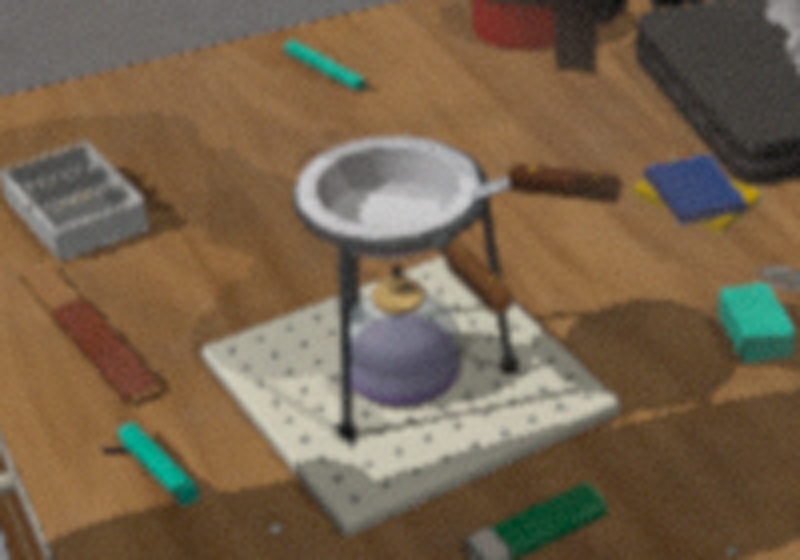

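The pan is seated level in the ring (rim measured 0.144, expected 0.1445) and everything is upright. Now the thick block.

```bash
python3 -m jog '[[[-0.12,0.02,0,0,0,0.05],[-0.25,0.04,0,0,0,0.1],[-0.37,0.06,0.02,0,0,0.15],[-0.5,0.09,0.05,0,0,0.2],[-0.62,0.12,0.1,0,0,0.25],[-0.75,0.15,0.2,0,0,0.3],[-0.87,0.17,0.4,0,0,0.35],[-1,0.187,0.6,0,0,0.361]]]' 0.6 25
python3 - <<'E'
from h import *
c=robot.camera_params("wrist"); p,d=robot.snapshot("wrist"); X=pts(c,d)
S=X[(X[...,2]>.012)&(X[...,2]<.03)&(np.hypot(X[...,0]-.681,X[...,1]+.029)<.045)]; r=cv2.minAreaRect((S[:,:2]*1000).astype(np.float32)); print(len(S),r,S[:,2].max(),np.median(S[:,2]))
cv2.imwrite("pics/w6.png",p[:,:,::-1])
go(.6815,-.028,.010,-15)
E
```

```text
clock: 62.6
ee_pos: [0.6785, -0.029, 0.1432]
tool_rot: [[0.262, 0.965, -0.0], [0.965, -0.262, -0.0], [-0.0, 0.0, -1.0]]
wrist_force: [0.6, -0.6, -0.0]
width: 0.6
finger_force: 0.0
1871 ((683.021728515625, -25.183713912963867), (52.089115142822266, 31.915599822998047), 74.80084228515625) 0.022145995697525362 0.019860337787459693
t 62.65 at [ 0.6779 -0.0301  0.1404] yaw -15.3 shift [0.033 0.032 1.304] rz -0.002
```

View pics/w6.png

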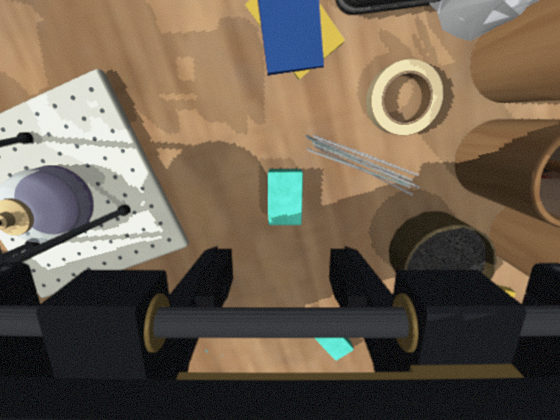

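The block measures 52×32 mm and stands 20 mm high at (285,197), so it is the thick one. Before descending I'll check the gripper body's clearance to the pot on the right and the pan handle.

Run:
```python
from h import *
s=robot.read_state(); R=s["tool_rot"]; t=np.array([.683,-.026,0])
z=np.load("top0.npz"); A=pts(robot.camera_params("top"),z["d"]).reshape(-1,3)
c=robot.camera_params("scene"); p,d=robot.snapshot("scene"); B=pts(c,d).reshape(-1,3)
for n,P in(("top",A),("scene",B)):
    P=P[~np.isnan(P[:,0])]; L=(P-t)@R[:,:2]
    m=(abs(L[:,0])<.055)&(abs(L[:,1])<.125)&(P[:,2]>.03)&(P[:,2]<.2)
    Q=L[m]; Z=P[m][:,2]; print(n,m.sum())
    for q,zz in sorted(zip(Q.round(3).tolist(),Z.round(3)),key=lambda a:abs(a[0][1]))[:12]: print(q,zz)
```

```text
top 37
[-0.051, 0.109] 0.041
[-0.051, 0.11] 0.045
[-0.054, 0.11] 0.041
[-0.047, 0.111] 0.047
[-0.049, 0.111] 0.031
[-0.048, 0.112] 0.035
[-0.053, 0.112] 0.042
[-0.044, 0.113] 0.04
[-0.045, 0.113] 0.03
[-0.044, 0.114] 0.044
[-0.041, 0.115] 0.039
[-0.042, 0.115] 0.031
scene 443
[-0.007, 0.022] 0.186
[-0.007, 0.022] 0.183
[-0.013, 0.022] 0.184
[-0.006, 0.022] 0.16
[-0.001, 0.022] 0.155
[-0.013, 0.022] 0.161
[-0.003, 0.022] 0.153
[-0.009, 0.022] 0.154
[-0.018, 0.022] 0.144
[-0.011, 0.023] 0.186
[-0.006, 0.023] 0.181
[-0.016, 0.023] 0.186
```

```bash
python3 -m jog '[[[0.045,0.03,0.1,0,0,0],[0.045,0.03,0.2,0,0,0],[0.045,0.03,0.3,0,0,0],[0.045,0.03,0.4,0,0,0],[0.045,0.03,0.5,0,0,0],[0.045,0.03,0.6,0,0,0],[0.045,0.03,0.7,0,0,0],[0.045,0.03,0.8,0,0,0]]]' | grep -E "ee_pos|force"
python3 -m jog '[[[0,0,0.08,0,0,0],[0,0,0.16,0,0,0],[0,0,0.24,0,0,0],[0,0,0.32,0,0,0],[0,0,0.4,0,0,0],[0,0,0.45,0,0,0],[0,0,0.48,0,0,0],[0,0,0.49,0,0,0]]]' | grep -E "ee_pos|force"
python3 -m jog '[[[0,0,0,0,0,0],[0,0,0,0,0,0],[0,0,0,0,0,0],[0,0,0,0,0,0],[0,0,0,0,0,0],[0,0,0,0,0,0],[0,0,0,0,0,0],[0,0,0,0,0,0]]]' 0 25
for i in 1 2; do python3 -m jog '[[[0,0,-0.05,0,0,0],[0,0,-0.15,0,0,0],[0,0,-0.3,0,0,0],[0,0,-0.45,0,0,0],[0,0,-0.6,0,0,0],[0,0,-0.75,0,0,0],[0,0,-0.9,0,0,0],[0,0,-0.97,0,0,0]]]'; done
python3 -c "
from h import *
go(.471,.028,.2,-15)"
```

```text
ee_pos: [0.6824, -0.0251, 0.063]
wrist_force: [-0.7, 1.2, 0.1]
finger_force: 0.0
ee_pos: [0.6825, -0.025, 0.0147]
wrist_force: [-0.1, -0.7, -0.3]
finger_force: 0.0
clock: 65.7
ee_pos: [0.6826, -0.025, 0.0149]
tool_rot: [[0.26, 0.966, 0.0], [0.966, -0.26, 0.0], [0.0, 0.0, -1.0]]
wrist_force: [-0.2, 0.4, 3.0]
width: 0.359
finger_force: 25.0
clock: 66.7
ee_pos: [0.6829, -0.0251, 0.1131]
tool_rot: [[0.26, 0.966, 0.001], [0.966, -0.26, 0.0], [0.0, 0.001, -1.0]]
wrist_force: [0.1, -0.2, -0.4]
width: 0.362
finger_force: 25.0
clock: 67.7
ee_pos: [0.6828, -0.0251, 0.2101]
tool_rot: [[0.26, 0.966, 0.001], [0.966, -0.26, -0.0], [0.0, 0.001, -1.0]]
wrist_force: [0.4, -0.1, -0.5]
width: 0.362
finger_force: 25.0
t 67.7 at [ 0.6828 -0.0251  0.2101] yaw -15.0 shift [-0.037 -2.184  0.098] rz -0.0
```

```bash
for i in 1 2 3; do python3 -m jog '[[[0,-0.05,0,0,0,0],[0,-0.14,0,0,0,0],[0,-0.26,0,0,0,0],[-0.01,-0.38,0,0,0,0],[-0.01,-0.5,0,0,0,0],[-0.01,-0.61,0,0,0,0],[-0.01,-0.69,0,0,0,0],[-0.01,-0.727,0,0,0,0]]]' |grep ee_pos; done
python3 -m jog '[[[0,0,0.08,0,0,0],[0,0,0.16,0,0,0],[0,0,0.24,0,0,0],[0,0,0.3,0,0,0],[0,0,0.36,0,0,0],[0,0,0.42,0,0,0],[0,0,0.46,0,0,0],[0,0,0.48,0,0,0]]]'  | grep -E "ee_pos|force"
python3 - <<'E'
from h import *
go(.4715,.028,.147,-15)
c=robot.camera_params("scene"); p,d=robot.snapshot("scene"); cv2.imwrite("pics/s4.png",cv2.resize(p[120:240,130:330,::-1],None,fx=4,fy=4,interpolation=cv2.INTER_CUBIC))
E
```

```text
ee_pos: [0.6115, -0.0069, 0.2088]
ee_pos: [0.5411, 0.011, 0.2088]
ee_pos: [0.4706, 0.029, 0.2088]
ee_pos: [0.471, 0.0287, 0.1605]
wrist_force: [0.1, -0.4, -0.1]
finger_force: 25.0
t 71.7 at [0.471  0.0287 0.1605] yaw -15.1 shift [-0.005  0.007  0.135] rz -0.0
```

View pics/s4.png

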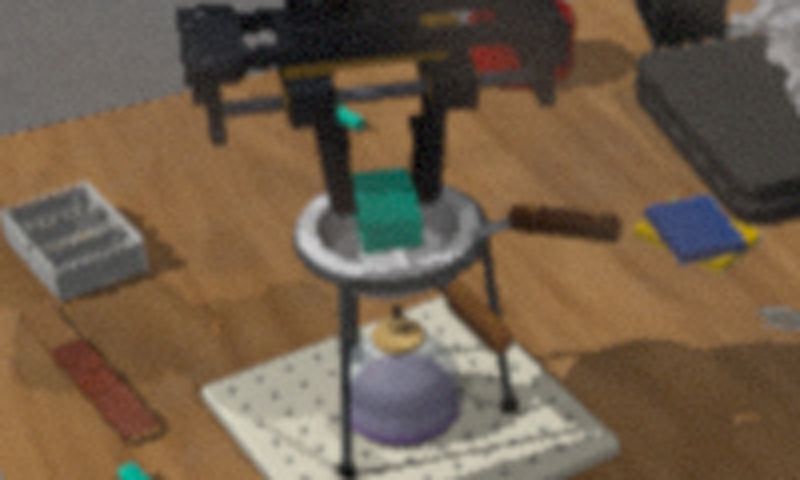

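The block is held level over the middle of the pan. Lowering it, then releasing.

```bash
python3 -m jog '[[[0,0,0.03,0,0,0],[0,0,0.06,0,0,0],[0,0,0.09,0,0,0],[0,0,0.11,0,0,0],[0,0,0.13,0,0,0],[0,0,0.135,0,0,0],[0,0,0.135,0,0,0],[0,0,0.135,0,0,0]]]'  | grep -E "ee_pos|force"
python3 -m jog '[[[0,0,0,0,0,0],[0,0,0,0,0,0],[0,0,0,0,0,0],[0,0,-0.1,0,0,0],[0,0,-0.3,0,0,0],[0,0,-0.5,0,0,0],[0,0,-0.75,0,0,0],[0,0,-1,0,0,0]]]' 0.6
for i in 1 2; do python3 -m jog '[[[0.1,0.1,0,0,0,0],[0.2,0.2,0,0,0,0],[0.3,0.3,0,0,0,0],[0.4,0.4,0,0,0,0],[0.5,0.5,0,0,0,0],[0.65,0.6,0,0,0,0],[0.8,0.7,0,0,0,0],[1,0.7,0,0,0,0]]]' |grep ee_pos; done
python3 - <<'E'
from h import *
import fin
c=robot.camera_params("top"); p,d=robot.snapshot("top"); X=pts(c,d); hsv=cv2.cvtColor(p,cv2.COLOR_RGB2HSV)
g=cv2.inRange(hsv,(65,110,50),(95,255,255))
for k,r in rect(c,(g>0),.014): print(k,[np.round(a,1) for a in r],X[int(k[1]),int(k[0])].round(3))
c=robot.camera_params('scene'); p,d=robot.snapshot('scene'); a=cv2.resize(p[130:270,130:330,::-1],None,fx=3,fy=3,interpolation=cv2.INTER_CUBIC); cv2.imwrite('pics/s5.png',a)
E
```

```text
ee_pos: [0.4711, 0.0287, 0.1473]
wrist_force: [0.4, 1.0, -1.5]
finger_force: 25.0
clock: 73.75
ee_pos: [0.471, 0.0285, 0.2486]
tool_rot: [[0.26, 0.966, 0.0], [0.966, -0.26, 0.0], [0.0, 0.0, -1.0]]
wrist_force: [0.2, 0.7, -0.0]
width: 0.595
finger_force: 0.0
ee_pos: [0.5654, 0.1073, 0.247]
ee_pos: [0.6591, 0.1853, 0.2471]
wrist 0 [0. 0.] plane [0. 0. 0.]
top 313 [0.4721 0.0279] plane [-0.0052 -0.0052  0.145 ]
scene 272 [0.471  0.0276] plane [ 0.0039 -0.0037  0.1433]
[272. 307.] [array([324.1,  27.8]), array([10.7, 65.3]), np.float64(12.5)] [0.325 0.029 0.016]
[495. 308.] [array([ 344.5, -590.5]), array([128.2,  80.8]), np.float64(67.3)] [ 0.356 -0.506  0.167]
[273. 255.] [array([467.3,  28.5]), array([55.2, 33.1]), np.float64(74.3)] [0.469 0.027 0.143]
[324. 248.] [array([ 489.8, -114.6]), array([54.5, 19.1]), np.float64(6.5)] [ 0.491 -0.113  0.013]
[355. 180.] [array([ 686.3, -200.3]), array([25.7, 60.6]), np.float64(23.2)] [ 0.686 -0.199  0.019]
[484. 180.] [array([ 696. , -567.7]), array([112.1, 105.1]), np.float64(38.4)] [ 0.679 -0.526  0.095]
[377. 105.] [array([ 909. , -261.6]), array([33.1, 48.4]), np.float64(28.3)] [ 0.902 -0.257  0.036]
```

View pics/s5.png

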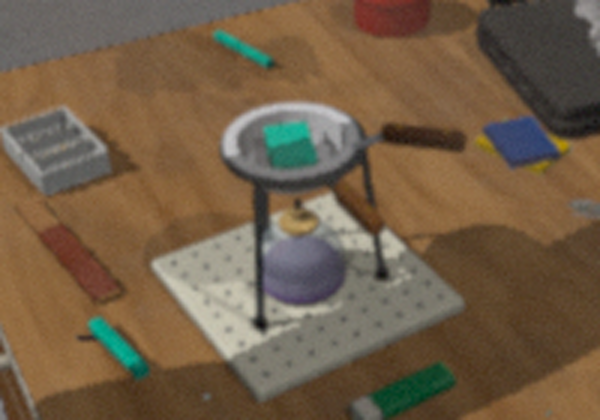

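The stack is complete: the block lies flat in the pan (top measured 0.143, as expected), the rim is level, the lighter lies beside the board, and the thin block hasn't moved.

```bash
python3 -c "
from bench import robot
print(robot.close_job())"
```

```text
the job is handed in; nothing more can be done
None
```

The job is handed in: the lamp, stand, pan and thick wax block are stacked level on the board, the lighter lies flat to its right and the thin block is unmoved by my last camera check; the verdict itself was not shown.

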